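# Log a spare gear on the tally counter and hold the loupe in focus over it

## Robot

A 6-joint arm with a two-finger parallel gripper is mounted at the origin on a cart in front of the work surface, level with it; the furniture and walls round the work are solid. World frame = base frame: x ahead of the robot, y to its left, z up, the work surface at z = 0. Lengths are in mm, angles in rad, forces in N, time in s.
With the tool pointing down it reaches from about 300 to 775 mm from the base axis. Payload 14.6 kg.
Tool frame: the origin (TCP) lies at the very end of the fingers, on their centre line; the grasp point (between the pads) lies 19 mm behind it; z points along the fingers, y is the line along which they close (so a half turn about z gives the same grasp; the last joint's range is limited). The gripper opens to 94 mm and grips with 3 to 60 N. Pads are 16 mm wide; open, the fingers measure 119 mm over their backs; the gripper's body (75 mm by 177 mm) begins 78 mm behind the grasp point.
Start: joints at [1.197, 0.3, 1.521, -0, 1.321, -0.067], TCP at [166.103, 524.308, 205.446] pointing down, gripper open.
Joint ranges: [-3.03, 3.03], [-0.79, 2.21], [0.23, 2.52], [-1.04, 4.18], [0, 3.07], [-2.55, 2.55]. Speed limits (rad/s): [2.22, 2.22, 2.57, 3.14, 3.14, 3.14].

## Interface

Orientations are given as [roll, pitch, yaw] about the fixed x, y, z axes, in that order (R = Rz(yaw) Ry(pitch) Rx(roll)).
In Python, from cell import manip gives the robot as it stands. The module is installed in compiled form; this text tells all that it offers.
- The arm moves only by the shell command python3 -m inch 'ROWS' [FORCE]. ROWS is JSON, a list of rows, each an object of numbers: "gripper": the opening, from 0 (shut) to 1 (fully open); "dx", "dy", "dz": the shift along the world's x, y, z in m; "wx", "wy", "wz": the turn, a rotation vector about the world's x, y, z in degrees. A call has exactly 5 rows; each row is the pose to reach, as a shift and turn from the pose commanded when the call began; what a row does not reach only later rows make up. A row lasts 1/12 s, in which the tool goes at most 41.7 mm and 7.16 degrees, less where a joint would pass 70% of its speed; a pose out of reach is approached as far as the arm can. A call with a gripper value outside its range is refused whole. The fingers move at their own pace and stop on an object; FORCE is the grip in N (left out, the last holds). Time passes only in rows, so rows that repeat a pose let the fingers close, or fill a call up. It gives the time, the measured TCP pose, the force, the opening and the grip force at its end, in the units of the state.
- manip.read_state(): the state, without advancing time (a new reading comes with each control period).
- manip.camera(name): name is "scene" or "top" or "wrist"; returns the picture (480x640x3 uint8, blue, green, red); there is no depth.
- manip.camera_info(name): a dict with "camera_matrix" (3x3 intrinsics, pixels), "R" (3x3) and "t" (3): a world point X has camera coordinates R X + t; the wrist camera has in their place "tool_from_camera" (4x4, takes a point from camera to tool coordinates, whose origin is the TCP and whose axes are the flange's). Camera axes: x right, y down, z forward; pixel columns grow to the right and rows downward; lengths in mm; the calibration is good to about 2 mm. A picture is of the moment at which its call begins: read the wrist's pose just before it. camera_info takes no time and is no camera call.
- manip.sign_off(): hands the job in; it is judged then, once.
The state is a dict: "clock": time; "joints": joint angles; "qd": joint speeds; "effort": joint torques, N m; "eef_pos": TCP position; "eef_rot": TCP orientation; "wrist_force": force on the tool from outside, world axes, zero at the start; "moment": the same for the moment, N m; "finger_gap": finger opening in mm; "finger_force": force on a finger pad.
Only numpy, scipy, OpenCV 4.12 (cv2) and the standard library are available. Lean on these libraries where they do the work, as an engineer would, in place of code of your own. Each camera call takes 0.05 s, during which the arm holds its last target. There are 200 camera calls.

## Task

Book the roaster's spare gear in for inspection: swing the sprung lever of the tally counter all the way to its stop and let it spring back. Then pick up the hand loupe by its handle and hold it still and level over the middle of the gear on the inspection stage, with the middle of the lens at the height of the pointer on the stage's post, touching neither stage nor gear. Finish while still holding the loupe there: do not put it down; leave the gear, the pointer, the loose bearing, bolt and colour disc where they are.

Things in the scene. Friction and masses are not known exactly. Their poses are not given: they have to be found in the camera images.
- lever (a joint): advance lever of the tally counter, rad: 0 at rest, 1.2 at its stop; turns about a vertical axis, clockwise seen from above as the value grows; a spring returns it (pushing at the post takes about 1 N at rest, 3.5 N at the stop)
- lever_post (a point): middle of the upright black post at the end of the lever: 13 mm in diameter, 36 mm tall, standing 51 to 87 mm above the counter, 60 mm from the lever's axis; this point is 72 mm above the counter and moves with the lever. The lever's flat steel arm (5 mm thick, top 55.5 mm above the counter) runs from the post to the axis
- lever_hinge (a point): point on the lever's vertical axis, 72 mm above the counter, at the middle of the tally counter, which is a grey box 74 x 60 mm, 45 mm tall, on a dark base plate 100 x 76 mm, screwed down; its x axis points from its number window (front) to its back. The lever at rest points 34 degrees to the front of the box's y axis (left) and at its stop 34 degrees to the back of it; nothing on the box rises above 62 mm except the post
- loupe_grip (a point): hand loupe, lying flat on the counter: this point is the middle of the flat-sided black handle's grip, 10 mm above the loupe's underside. The handle is 16 mm wide (y), 20 mm tall (z) and reaches from 54 mm behind this point to 36 mm ahead of it; x points along the handle to the lens; z is square to the lens (up). Weighs about 80 g
- lens_centre (a point): middle of the loupe's lens, 70 mm along x from loupe_grip and at the same height; its metal ring is 54 mm across and 20 mm tall (10 mm above and below this point); z is square to the lens
- loupe: the whole loupe, 151 mm long; origin on its underside below loupe_grip, axes as there
- gear: brass toothed gear, 48 mm across, 16 mm tall, lying loose on the stage's round black pad, 12 mm above the counter; origin at the middle of its underside
- stage: inspection stage, fixed: aluminium plate 145 x 100 mm, 10 mm thick, with a 76 mm wide round pad 2 mm thick; origin on the counter under the pad's centre, x points from there to a steel gauge post (10 mm thick, top 160 mm above the counter) that stands 75 mm from the pad's centre; the plate reaches 52 mm in front of the origin
- focal_mark (a point): tip of the small steel pointer on the black collar of the gauge post, about 52 mm from the pad's centre: its height is the marked focal height, 85 to 135 mm above the counter. The collar is 20 mm wide and 14 mm tall, its half-height at the pointer's height; it can slide on the post (stiffly) but is to stay
- bearing: ball bearing, 35 mm across, 11 mm tall, loose bystander; origin at the middle of its underside
- bolt: steel hexagon bolt, 53 mm long, 18 mm wide, 16 mm tall, lying, loose bystander; origin at its underside
- colour_disc: roast colour reference disc, 39 mm across, 10 mm tall, loose bystander; origin at the middle of its underside
Things that resemble listed ones, but are neither listed nor needed, are in the scene too. Leave any green, pink or turquoise look-alike of the gear alone.

How it is judged (in metres and radians):
On the way, in this order (a step that is already met when the one before it is completed fails the run):
1. the lever is swung to its stop while the loupe still lies where it was (value of joint lever above 1.12 rad and distance of loupe_grip from where it was at the start of the episode below 0.02 m), for 0.1 s.
2. the lever has sprung back to rest (value of joint lever below 0.1 rad), for 0.2 s.
3. the loupe is lifted clear of the counter (height (world z) of loupe_grip above 0.05 m), for 0.2 s.
At the end, for the whole second after the job is handed in: Fingers hold the loupe still (< 20 mm/s), clear of stage and gear, lens middle within 6 mm of the pointer height and 10 mm sideways of the gear middle, tilted < 0.10 rad; lever back at rest (< 0.1 rad); gear moved < 6 mm, pointer < 4 mm (z of lens_centre in the frame of focal_mark between -0.006 and 0.006 m and horizontal distance between lens_centre and gear below 0.01 m and angle between lens_centre's own z axis and vertical below 0.1 rad and contact force between the fingers and loupe above 0.5 N and contact force between loupe and stage below 0.05 N and contact force between loupe and gear below 0.05 N and linear speed of loupe below 0.02 m/s and value of joint lever below 0.1 rad and distance of gear from where it was at the start of the episode below 0.006 m and distance of focal_mark from where it was at the start of the episode below 0.004 m); the arm keeps its last pose, push and grip.
It fails at once if the bearing, bolt or colour disc is moved by more than 20 mm (distance of any of bearing, bolt, colour_disc from where it was at the start of the episode above 0.02 m).
It fails at once if the gear is moved by more than 10 mm (distance of gear from where it was at the start of the episode above 0.01 m).
It fails at once if the pointer is moved by more than 6 mm (distance of focal_mark from where it was at the start of the episode above 0.006 m).
It also fails if it takes over 64 s, if anything falls off the work surface, if the arm or the gripper's body presses on something with over 40 N, if the wrist force passes 120 N, or if a joint passes its speed limit or range.

## Working session

There is one attempt and no reset: what is moved stays moved. The work goes in short steps, Python scripts to look and compute and a shell command to move; the robot and the scene stay as the last step left them, time stands still between calls to the robot, and variables do not carry over. Pictures are saved under pics/ and viewed, at most 10 in all, crops included, and the job is handed in when it is done.

```bash
mkdir -p pics
cat > h.py <<'E'
import numpy as np, cv2
from cell import manip
from scipy.spatial.transform import Rotation as Ro
def ray(name,uv,z,pose=None):
    "pixels -> world at height z"
    i=manip.camera_info(name);K=np.array(i["camera_matrix"])
    uv=np.atleast_2d(np.array(uv,float));z=np.broadcast_to(z,len(uv))
    d=np.c_[uv,np.ones(len(uv))]@np.linalg.inv(K).T
    if name=="wrist":
        p,r=pose;T=np.array(i["tool_from_camera"]);R=Ro.from_euler('xyz',r).as_matrix()
        o=R@T[:3,3]+p;D=d@(R@T[:3,:3]).T
    else:
        R=np.array(i["R"]);t=np.array(i["t"]);o=-R.T@t;D=d@R
    return o+D*((z-o[2])/D[:,2])[:,None]
E
python3 - <<'E'
from h import *
for n in("top","scene"): cv2.imwrite(f"pics/{n}0.png",manip.camera(n))
s=manip.read_state();print(s)
i=manip.camera_info("wrist");print(i)
for n in("top","scene"):
    i=manip.camera_info(n);print(n,-np.array(i["R"]).T@np.array(i["t"]),np.round(i["R"],2).tolist(),np.round(i["camera_matrix"]).tolist())
E
```

```text
{'clock': 0.1, 'joints': array([ 1.19742626e+00,  3.00412508e-01,  1.52149207e+00, -2.61371382e-05,
        1.32069239e+00, -6.65759350e-02]), 'qd': array([ 7.62691429e-04,  1.32704355e-03, -9.03252858e-04,  1.53257395e-03,
       -3.67342595e-04,  9.81999398e-06]), 'effort': array([ 1.57398008e-03, -5.32646763e+01, -3.53281188e+01,  7.09330570e-02,
        2.35647865e-02, -9.24265191e-05]), 'eef_pos': array([166.017344  , 524.11142098, 204.95611892]), 'eef_rot': array([-3.14058888e+00, -4.15527010e-05,  2.83480499e+00]), 'wrist_force': array([ 0.55544365, -0.20023697,  0.36836712]), 'moment': array([ 0.07314597, -0.03297918,  0.00231874]), 'finger_force': 0.0, 'finger_gap': 93.91663396553129}
{'camera_matrix': array([[373.98031282,   0.        , 324.40042048],
       [  0.        , 373.98031282, 234.6277615 ],
       [  0.        ,   0.        ,   1.        ]]), 'tool_from_camera': array([[-5.66719257e-04, -9.59350579e-01, -2.82216485e-01,
         8.29110724e+01],
       [ 9.99999798e-01, -4.62622861e-04, -4.35487079e-04,
         3.64696222e-01],
       [ 2.87224984e-04, -2.82216675e-01,  9.59350648e-01,
        -1.79434910e+02],
       [ 0.00000000e+00,  0.00000000e+00,  0.00000000e+00,
         1.00000000e+00]])}
top [ 421.35504473  122.87240294 1175.89334449] [[0.02, -1.0, 0.01], [-0.99, -0.02, -0.15], [0.15, -0.0, -0.99]] [[621.0, 0.0, 318.0], [0.0, 621.0, 241.0], [0.0, 0.0, 1.0]]
scene [  98.13414209 -413.88622545  971.71611001] [[0.76, -0.65, -0.0], [-0.52, -0.59, -0.62], [0.4, 0.47, -0.79]] [[558.0, 0.0, 322.0], [0.0, 558.0, 251.0], [0.0, 0.0, 1.0]]
```

View pics/top0.png

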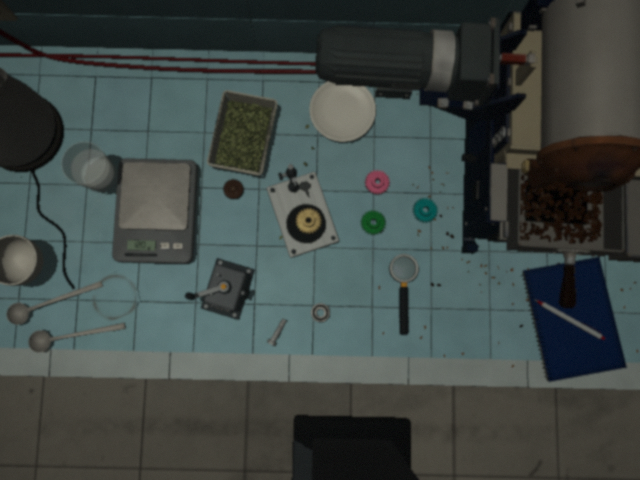

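View pics/scene0.png

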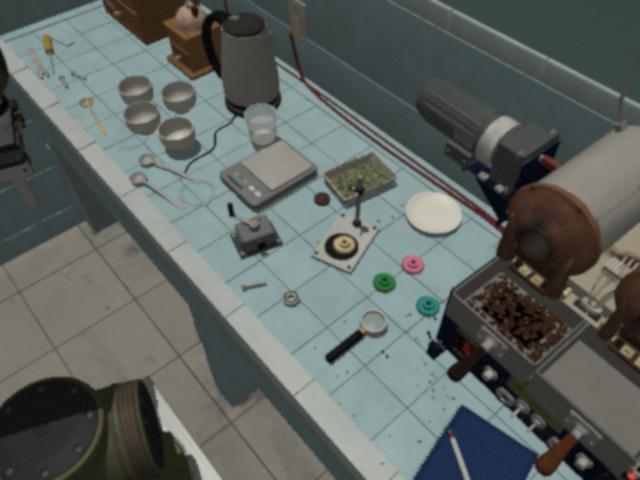

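The top picture shows the tally counter at about (228,288) with its lever post near (190,296), and the stage at (303,213) with the brass gear at (306,221). It also shows the loupe with its lens at (404,268) and handle down to (404,332), the bearing at (321,312), the bolt at (277,332) and the colour disc at (233,189). The gear on the stage's black pad is the one described. The pink (377,182), green (373,222) and turquoise (425,210) ones are look-alikes lying on the counter. I'll confirm this in one enlarged crop.

Run:
```python
from h import *
a=cv2.imread("pics/top0.png")[160:350,180:446]
cv2.imwrite("pics/c1.png",cv2.convertScaleAbs(cv2.resize(a,None,fx=3,fy=3,interpolation=cv2.INTER_CUBIC),alpha=1.6))
```

```text
(no output)
```

View pics/c1.png

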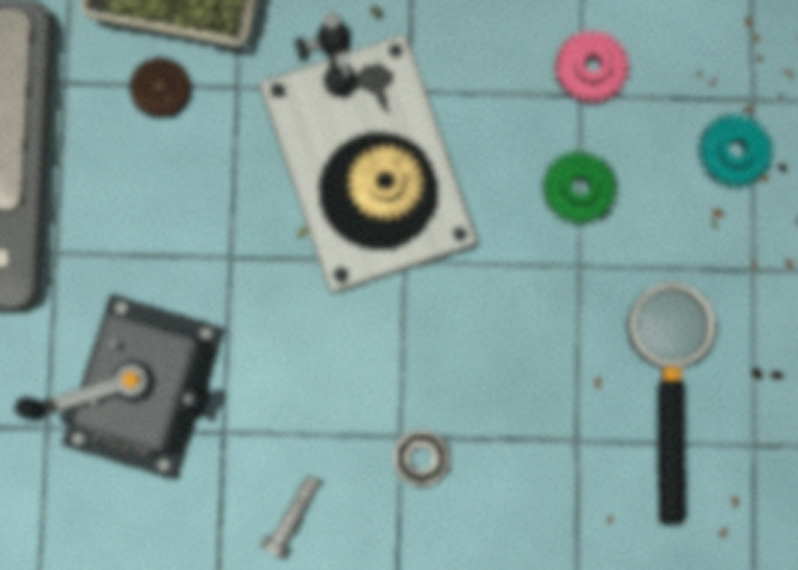

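The crop shows the brass toothed gear at (386,181) on the black pad, which confirms it. The lever post is at (32,407), its hinge at (131,380), and the loupe lens at (673,325) with the handle running from (672,380) to (672,523).

Run:
```python
from h import *
P={"hinge":(131,380,58),"post":(30,407,80),"bc1":(118,297,3),"bc2":(222,327,3),"bc3":(176,476,3),"bc4":(66,442,3),"gear":(386,181,26),"pad":(379,190,12),"gpostbase":(341,82,10),"collar":(333,38,110),"lens":(673,325,18),"h0":(672,380,20),"h1":(672,523,20),"bearing":(422,459,8),"bolt":(292,515,8),"disc":(161,88,8),"pl1":(262,85,10),"pl2":(402,38,10),"pl3":(476,242,10),"pl4":(336,291,10)}
for k,(u,v,z) in P.items(): print(k,ray("top",(u/3+180,v/3+160),z)[0].round(0))
```

```text
hinge [502. 286.  58.]
post [483. 341.  80.]
bc1 [558. 305.   3.]
bc2 [541. 238.   3.]
bc3 [447. 263.   3.]
bc4 [466. 333.   3.]
gear [633. 137.  26.]
pad [630. 141.  12.]
gpostbase [700. 167.  10.]
collar [702. 169. 110.]
lens [547. -45.  18.]
h0 [513. -44.  20.]
h1 [425. -44.  20.]
bearing [461. 110.   8.]
bolt [425. 190.   8.]
disc [693. 283.   8.]
pl1 [696. 218.  10.]
pl2 [730. 129.  10.]
pl3 [598.  79.  10.]
pl4 [565. 167.  10.]
```

```bash
python3 -m inch '[{"gripper":0,"dx":0.035,"dy":-0.02},{"gripper":0,"dx":0.07,"dy":-0.04},{"gripper":0,"dx":0.105,"dy":-0.06},{"gripper":0,"dx":0.14,"dy":-0.08,"dz":-0.01},{"gripper":0,"dx":0.17,"dy":-0.1,"dz":-0.03}]' 10
python3 -m inch '[{"gripper":0,"dx":0.03,"dy":-0.02},{"gripper":0,"dx":0.06,"dy":-0.035},{"gripper":0,"dx":0.085,"dy":-0.05,"dz":-0.02},{"gripper":0,"dx":0.1,"dy":-0.066,"dz":-0.045},{"gripper":0,"dx":0.1,"dy":-0.066,"dz":-0.075}]'
```

```text
validation failed for argument at $[0]...
validation failed for argument at $[0]...
```

```bash
python3 -m inch '[{"gripper":0,"dx":0.035,"dy":-0.02,"dz":0,"wx":0,"wy":0,"wz":0},{"gripper":0,"dx":0.07,"dy":-0.04,"dz":0,"wx":0,"wy":0,"wz":0},{"gripper":0,"dx":0.105,"dy":-0.06,"dz":0,"wx":0,"wy":0,"wz":0},{"gripper":0,"dx":0.14,"dy":-0.08,"dz":-0.01,"wx":0,"wy":0,"wz":0},{"gripper":0,"dx":0.17,"dy":-0.1,"dz":-0.03,"wx":0,"wy":0,"wz":0}]' 10
```

```text
clock: 0.52
eef_pos: [338.5, 423.6, 176.8]
eef_rot: [3.138, 0.002, 2.835]
wrist_force: [0.6, 0.9, 0.1]
finger_gap: 63.8
finger_force: 0.0
```

```bash
python3 -m inch '[{"gripper":0,"dx":0.03,"dy":-0.02,"dz":0,"wx":0,"wy":0,"wz":0},{"gripper":0,"dx":0.06,"dy":-0.035,"dz":0,"wx":0,"wy":0,"wz":0},{"gripper":0,"dx":0.08,"dy":-0.05,"dz":-0.01,"wx":0,"wy":0,"wz":0},{"gripper":0,"dx":0.1,"dy":-0.06,"dz":-0.02,"wx":0,"wy":0,"wz":0},{"gripper":0,"dx":0.1,"dy":-0.06,"dz":-0.02,"wx":0,"wy":0,"wz":0}]'
python3 - <<'E'
from h import *
s=manip.read_state();print(s["eef_pos"],s["eef_rot"])
cv2.imwrite("pics/w1.png",manip.camera("wrist"))
E
```

```text
clock: 0.93
eef_pos: [438.1, 361.8, 153.1]
eef_rot: [-3.139, -0.001, 2.832]
wrist_force: [-0.3, 0.1, -0.4]
finger_gap: 30.8
finger_force: 0.0
[438.14243261 361.7860103  153.12626115] [-3.13884812e+00 -1.41988418e-03  2.83158966e+00]
```

View pics/w1.png

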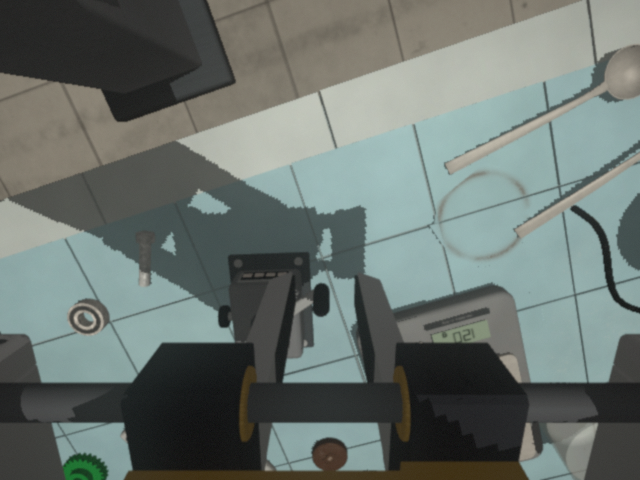

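The wrist picture shows the lever post at (321,300), in front of the fingertips at (290,280) and (370,280), and the counter's number window facing the robot at (275,275).

```bash
python3 - <<'E'
from h import *
s=manip.read_state()
print(ray("wrist",(321,300),72,(np.array([438.1,361.8,153.1]),[-3.139,-.0014,2.832])))
E
python3 -m inch '[{"gripper":0,"dx":0.008,"dy":-0.001,"dz":-0.03,"wx":0,"wy":0,"wz":0},{"gripper":0,"dx":0.012,"dy":-0.003,"dz":-0.06,"wx":0,"wy":0,"wz":0},{"gripper":0,"dx":0.012,"dy":-0.003,"dz":-0.09,"wx":0,"wy":0,"wz":0},{"gripper":0,"dx":0.012,"dy":-0.003,"dz":-0.09,"wx":0,"wy":0,"wz":0},{"gripper":0,"dx":0.012,"dy":-0.003,"dz":-0.09,"wx":0,"wy":0,"wz":0}]'
```

```text
[[480.88602571 345.38688097  72.        ]]
clock: 1.4
eef_pos: [447.1, 361.7, 65.4]
eef_rot: [-3.14, -0.001, 2.836]
wrist_force: [0.7, -0.2, 0.4]
finger_gap: 0.4
finger_force: 0.0
```

```bash
python3 -m inch '[{"gripper":0,"dx":0.015,"dy":-0.005,"dz":0,"wx":0,"wy":0,"wz":0},{"gripper":0,"dx":0.03,"dy":-0.010,"dz":0,"wx":0,"wy":0,"wz":0},{"gripper":0,"dx":0.05,"dy":-0.016,"dz":0,"wx":0,"wy":0,"wz":0},{"gripper":0,"dx":0.065,"dy":-0.021,"dz":0,"wx":0,"wy":0,"wz":0},{"gripper":0,"dx":0.075,"dy":-0.025,"dz":0,"wx":0,"wy":0,"wz":0}]'
python3 -m inch '[{"gripper":0,"dx":0.003,"dy":-0.001,"dz":0,"wx":0,"wy":0,"wz":0},{"gripper":0,"dx":0.006,"dy":-0.002,"dz":0,"wx":0,"wy":0,"wz":0},{"gripper":0,"dx":0.009,"dy":-0.003,"dz":0,"wx":0,"wy":0,"wz":0},{"gripper":0,"dx":0.009,"dy":-0.003,"dz":0,"wx":0,"wy":0,"wz":0},{"gripper":0,"dx":0.009,"dy":-0.003,"dz":0,"wx":0,"wy":0,"wz":0}]'
python3 - <<'E'
from h import *
a=manip.camera("top")[250:350,150:283]
w=manip.camera("wrist")
cv2.imwrite("pics/c2.png",np.hstack([cv2.resize(a,(400,300)),cv2.resize(w,(400,300))]))
E
```

```text
clock: 1.82
eef_pos: [524.3, 336.9, 68.3]
eef_rot: [3.14, 0.001, 2.835]
wrist_force: [-5.4, -0.9, 2.3]
finger_gap: 0.2
finger_force: 2.3
clock: 2.23
eef_pos: [531.4, 333.7, 66.2]
eef_rot: [-3.142, -0.0, 2.835]
wrist_force: [-5.5, -0.2, 4.1]
finger_gap: 0.2
finger_force: 2.4
```

View pics/c2.png

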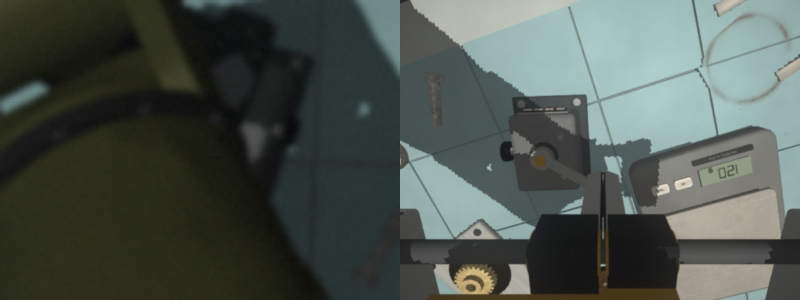

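The right half shows the lever arm running from its hinge at (541,160) to behind the fingers at (590,190). The post is well on its way and force is still low, so I keep pushing until it rises.

```bash
python3 -m inch '[{"gripper":0,"dx":0.001,"dy":0,"dz":0,"wx":0,"wy":0,"wz":0},{"gripper":0,"dx":0.002,"dy":-0.001,"dz":0,"wx":0,"wy":0,"wz":0},{"gripper":0,"dx":0.003,"dy":-0.001,"dz":0,"wx":0,"wy":0,"wz":0},{"gripper":0,"dx":0.003,"dy":-0.001,"dz":0,"wx":0,"wy":0,"wz":0},{"gripper":0,"dx":0.003,"dy":-0.001,"dz":0,"wx":0,"wy":0,"wz":0}]'
python3 -m inch '[{"gripper":0,"dx":0.001,"dy":0,"dz":0,"wx":0,"wy":0,"wz":0},{"gripper":0,"dx":0.002,"dy":-0.001,"dz":0,"wx":0,"wy":0,"wz":0},{"gripper":0,"dx":0.003,"dy":-0.001,"dz":0,"wx":0,"wy":0,"wz":0},{"gripper":0,"dx":0.003,"dy":-0.001,"dz":0,"wx":0,"wy":0,"wz":0},{"gripper":0,"dx":0.003,"dy":-0.001,"dz":0,"wx":0,"wy":0,"wz":0}]'
```

```text
clock: 2.75
eef_pos: [533.0, 333.1, 65.9]
eef_rot: [-3.14, -0.003, 2.836]
wrist_force: [-14.0, 0.4, 6.9]
finger_gap: 0.6
finger_force: 6.8
clock: 3.17
eef_pos: [534.0, 332.5, 65.7]
eef_rot: [-3.139, -0.007, 2.836]
wrist_force: [-27.8, 2.2, 13.3]
finger_gap: 0.2
finger_force: 13.7
```

Force has jumped to 28 N with the fingers barely advancing, so the lever is at its stop. I back out and let it spring back.

```bash
python3 -m inch '[{"gripper":0,"dx":-0.02,"dy":0.007,"dz":0,"wx":0,"wy":0,"wz":0},{"gripper":0,"dx":-0.045,"dy":0.015,"dz":0,"wx":0,"wy":0,"wz":0},{"gripper":0,"dx":-0.07,"dy":0.023,"dz":0,"wx":0,"wy":0,"wz":0},{"gripper":0,"dx":-0.1,"dy":0.033,"dz":0,"wx":0,"wy":0,"wz":0},{"gripper":0,"dx":-0.115,"dy":0.035,"dz":0,"wx":0,"wy":0,"wz":0}]'
python3 -m inch '[{"gripper":0.4,"dx":0,"dy":0,"dz":0.03,"wx":0,"wy":0,"wz":0},{"gripper":0.4,"dx":0,"dy":0,"dz":0.06,"wx":0,"wy":0,"wz":0},{"gripper":0.4,"dx":0,"dy":-0.02,"dz":0.09,"wx":0,"wy":0,"wz":0},{"gripper":0.4,"dx":0,"dy":-0.05,"dz":0.12,"wx":0,"wy":0,"wz":0},{"gripper":0.4,"dx":0,"dy":-0.08,"dz":0.14,"wx":0,"wy":0,"wz":0}]'
python3 - <<'E'
from h import *
s=manip.read_state();print(s["eef_pos"],s["eef_rot"],s["joints"])
a=manip.camera("top")[160:350,180:446]
w=manip.camera("wrist");np.save("w.npy",w);np.save("wp.npy",np.r_[s["eef_pos"],s["eef_rot"]])
b=manip.camera("scene")[170:350,200:400]
cv2.imwrite("pics/c3.png",np.hstack([cv2.resize(b,(400,360)),cv2.resize(w,(400,360))]))
E
```

```text
clock: 3.58
eef_pos: [420.3, 367.6, 65.9]
eef_rot: [3.141, 0.0, 2.837]
wrist_force: [-0.0, -0.3, -0.0]
finger_gap: 0.4
finger_force: 0.0
clock: 4.0
eef_pos: [422.8, 286.2, 208.4]
eef_rot: [3.139, 0.003, 2.837]
wrist_force: [0.1, -0.2, 0.8]
finger_gap: 30.4
finger_force: 0.0
[422.83063002 286.19793858 208.42222091] [3.13933512e+00 2.54731090e-03 2.83676608e+00] [ 5.23469581e-01  2.07530896e-01  1.62960836e+00 -3.63556490e-04
  1.30106779e+00 -7.42406765e-01]
```

View pics/c3.png

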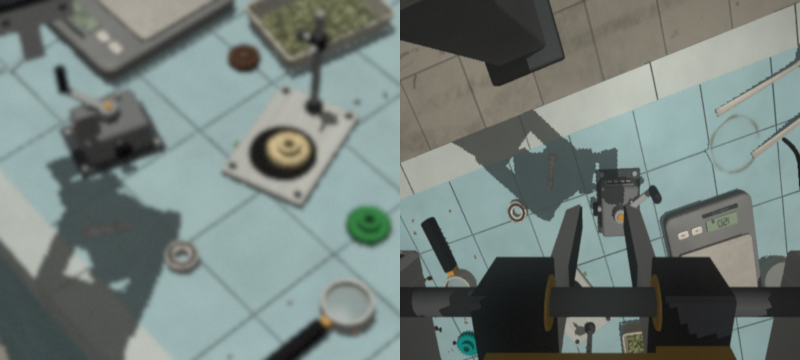

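The left half shows the lever back at rest, with its post at (62,78) in the crop. The gear is undisturbed at (287,148), and the collar is at about (318,38). Next I move to where the wrist camera sees the pointer closely.

```bash
python3 -m inch '[{"gripper":0.4,"dx":0.02,"dy":-0.03,"dz":0,"wx":0,"wy":0,"wz":0},{"gripper":0.4,"dx":0.045,"dy":-0.06,"dz":0,"wx":0,"wy":0,"wz":0},{"gripper":0.4,"dx":0.07,"dy":-0.09,"dz":0,"wx":0,"wy":0,"wz":0},{"gripper":0.4,"dx":0.09,"dy":-0.12,"dz":0,"wx":0,"wy":0,"wz":0},{"gripper":0.4,"dx":0.115,"dy":-0.15,"dz":0,"wx":0,"wy":0,"wz":0}]'
python3 -m inch '[{"gripper":0.4,"dx":0.03,"dy":-0.025,"dz":0,"wx":0,"wy":0,"wz":0},{"gripper":0.4,"dx":0.055,"dy":-0.045,"dz":0,"wx":0,"wy":0,"wz":0},{"gripper":0.4,"dx":0.073,"dy":-0.065,"dz":0,"wx":0,"wy":0,"wz":0},{"gripper":0.4,"dx":0.073,"dy":-0.065,"dz":0,"wx":0,"wy":0,"wz":0},{"gripper":0.4,"dx":0.073,"dy":-0.065,"dz":0,"wx":0,"wy":0,"wz":0}]'
python3 - <<'E'
from h import *
s=manip.read_state();print(s["eef_pos"],s["eef_rot"])
w=manip.camera("wrist");cv2.imwrite("pics/w2.png",w);np.save("wp.npy",np.r_[s["eef_pos"],s["eef_rot"]])
b=cv2.imread("pics/scene0.png")[170:270,310:410]
cv2.imwrite("pics/c4.png",np.hstack([cv2.resize(b,(300,300),interpolation=cv2.INTER_CUBIC),cv2.resize(w,(400,300))]))
cv2.imwrite("pics/c4.png",np.hstack([cv2.resize(b[:64,20:84],(320,480))[:, :] if 0 else cv2.resize(b[0:72,24:72],(320,480),interpolation=cv2.INTER_CUBIC),w[:, 160:640]]))
E
```

```text
clock: 4.57
eef_pos: [538.4, 135.8, 204.6]
eef_rot: [-3.141, -0.001, 2.836]
wrist_force: [-0.2, 0.5, 0.4]
finger_gap: 37.6
finger_force: 0.0
clock: 4.98
eef_pos: [611.2, 71.4, 203.8]
eef_rot: [-3.141, -0.002, 2.834]
wrist_force: [0.6, 0.4, 0.4]
finger_gap: 37.5
finger_force: 0.0
[611.23093394  71.44689623 203.80429216] [-3.14086682e+00 -1.88357630e-03  2.83397654e+00]
```

View pics/c4.png

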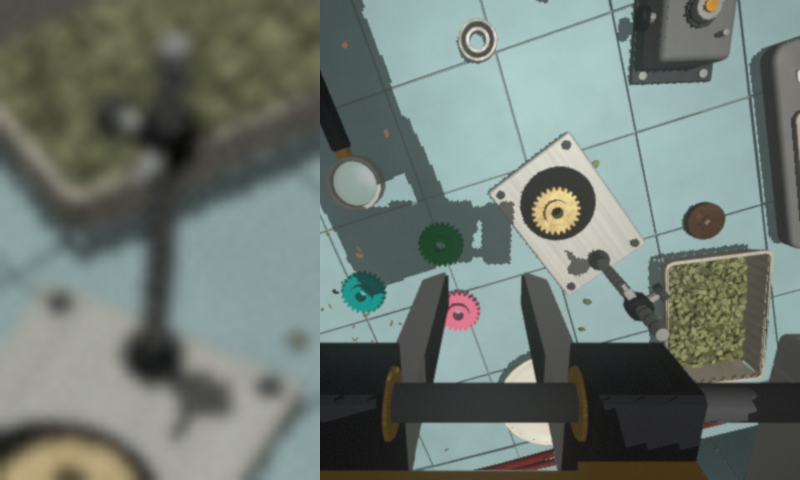

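Left (scene, enlarged): post top at (172,42), collar centre at (168,130) with the light pointer tip near (150,160), post base at (155,355). Right (wrist view): gear at (557,211), pad at (558,203), post base at (599,260), collar at (640,305), pointer near (626,292), post top at (656,332).

```bash
cat >> h.py <<'E'
def proj(name,X,pose=None):
    i=manip.camera_info(name);K=np.array(i["camera_matrix"])
    if name=="wrist":
        p,r=pose;T=np.array(i["tool_from_camera"]);R=Ro.from_euler('xyz',r).as_matrix()
        c=T[:3,:3].T@(R.T@(np.array(X)-p)-T[:3,3])
    else: c=np.array(i["R"])@X+np.array(i["t"])
    q=K@c; return q[:2]/q[2]
E
python3 - <<'E'
from h import *
wp=np.load("wp.npy");P=(wp[:3],wp[3:])
print("gear",ray("wrist",(397,211),27,P),"pad",ray("wrist",(398,203),12,P),"base",ray("wrist",(439,258),14,P),"top",ray("wrist",(496,332),160,P))
print("lens",ray("wrist",(198,183),18,P))
pb=ray("wrist",(496,332),160,P)[0]
for z in (10,85,95,105,115,125,135,160):
    print(z,proj("wrist",[pb[0],pb[1],z],P).round(1),proj("scene",[pb[0],pb[1],z]).round(1))
w=cv2.imread("pics/w2.png")[235:345,420:530]
cv2.imwrite("pics/c5.png",cv2.convertScaleAbs(cv2.resize(w,(550,550),interpolation=cv2.INTER_CUBIC),alpha=1.8))
E
```

```text
gear [[630.36459248 139.70315274  27.        ]] pad [[626.77402816 144.54276919  12.        ]] base [[696.09751059 170.52543603  14.        ]] top [[694.87940756 166.2824955  160.        ]]
lens [[546.63121564 -37.73919321  18.        ]]
10 [433.7 256.8] [356.3 225.2]
85 [457.9 286.1] [357.8 202.6]
95 [462. 291.] [358.  199.5]
105 [466.3 296.2] [358.2 196.2]
115 [470.9 301.7] [358.5 193. ]
125 [475.8 307.7] [358.7 189.7]
135 [481.1 314. ] [358.9 186.3]
160 [496. 332.] [359.5 177.7]
```

View pics/c5.png

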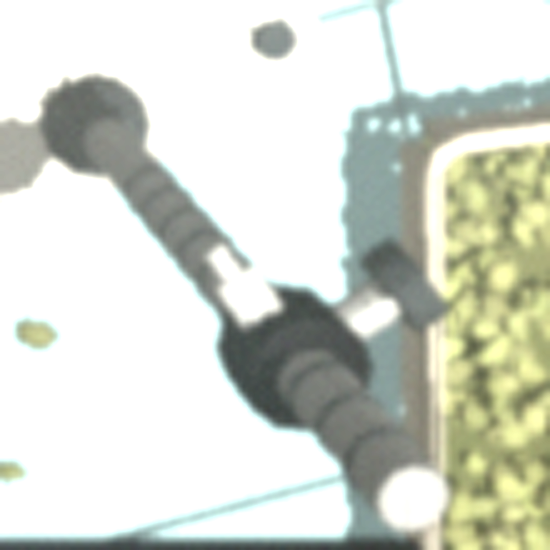

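The crop shows the silver pointer from the collar to its tip at (212,252). The collar centre is at about (296,358) and the post top at (412,497).

Run:
```python
from h import *
from scipy.optimize import least_squares
wp=np.load("wp.npy");P=(wp[:3],wp[3:])
print("top",ray("wrist",(502.4,334.4),160,P),"scene top",ray("scene",(359.8,176.8),160))
# model: post xy, collar z; per-cam pixel bias removed via post top in each
f=lambda x:np.r_[proj("wrist",[x[0],x[1],160],P)-(502.4,334.4)-x[3:5],proj("wrist",[x[0],x[1],x[2]],P)-(479.2,306.6)-x[3:5],
 (proj("scene",[x[0],x[1],160])-(359.8,176.8)-x[5:7]),(proj("scene",[x[0],x[1],x[2]])-(359.2,189.5)-x[5:7]),x[3:5]/4,x[5:]/2]
r=least_squares(f,[696,167,115,0,0,0,0]);print(r.x.round(1),r.fun.round(1))
for z in (115,120,125,130):
    t=ray("wrist",(462.4,285.4),z,P)[0];print(z,t.round(1),np.linalg.norm(t[:2]-r.x[:2]).round(1),np.linalg.norm(t[:2]-[628.5,142]).round(1),proj("scene",t).round(1))
```

```text
top [[697.99616799 170.06482949 160.        ]] scene top [[697.19882654 167.78109507 160.        ]]
[ 6.983e+02  1.697e+02  1.204e+02 -5.000e-01  6.000e-01 -4.000e-01
 -3.000e-01] [-0.  -0.2 -0.   0.2  0.1 -0.4 -0.2  0.4 -0.1  0.2 -0.2 -0.1]
115 [679.1 162.7 115. ] 20.4 54.7 [354.1 197.4]
120 [676.4 161.5 120. ] 23.4 51.7 [353.7 196.7]
125 [673.6 160.3 125. ] 26.4 48.7 [353.2 196. ]
130 [670.9 159.1 130. ] 29.3 45.7 [352.7 195.3]
```

```bash
python3 -m inch '[{"gripper":0.5,"dx":-0.03,"dy":-0.025,"dz":0,"wx":0,"wy":0,"wz":6},{"gripper":0.5,"dx":-0.06,"dy":-0.05,"dz":0,"wx":0,"wy":0,"wz":12},{"gripper":0.5,"dx":-0.09,"dy":-0.075,"dz":-0.01,"wx":0,"wy":0,"wz":17.6},{"gripper":0.5,"dx":-0.12,"dy":-0.1,"dz":-0.03,"wx":0,"wy":0,"wz":17.6},{"gripper":0.5,"dx":-0.145,"dy":-0.113,"dz":-0.05,"wx":0,"wy":0,"wz":17.6}]'
python3 -m inch '[{"gripper":0.5,"dx":0,"dy":0,"dz":0,"wx":0,"wy":0,"wz":0},{"gripper":0.5,"dx":0,"dy":0,"dz":0,"wx":0,"wy":0,"wz":0},{"gripper":0.5,"dx":0,"dy":0,"dz":0,"wx":0,"wy":0,"wz":0},{"gripper":0.5,"dx":0,"dy":0,"dz":0,"wx":0,"wy":0,"wz":0},{"gripper":0.5,"dx":0,"dy":0,"dz":0,"wx":0,"wy":0,"wz":0}]'
python3 - <<'E'
from h import *
s=manip.read_state();print(s["eef_pos"],s["eef_rot"])
w=manip.camera("wrist");cv2.imwrite("pics/w3.png",w);np.save("wp.npy",np.r_[s["eef_pos"],s["eef_rot"]])
E
```

```text
clock: 5.45
eef_pos: [464.3, -41.7, 155.4]
eef_rot: [-3.141, 0.002, -3.139]
wrist_force: [0.9, 0.6, 0.0]
finger_gap: 47.2
finger_force: 0.0
clock: 5.87
eef_pos: [467.0, -40.9, 156.0]
eef_rot: [-3.141, 0.001, -3.14]
wrist_force: [0.1, -0.3, 0.0]
finger_gap: 47.1
finger_force: 0.0
[467.01187485 -40.94508877 156.00715304] [-3.14143915e+00  1.24067653e-03 -3.13983473e+00]
```

View pics/w3.png

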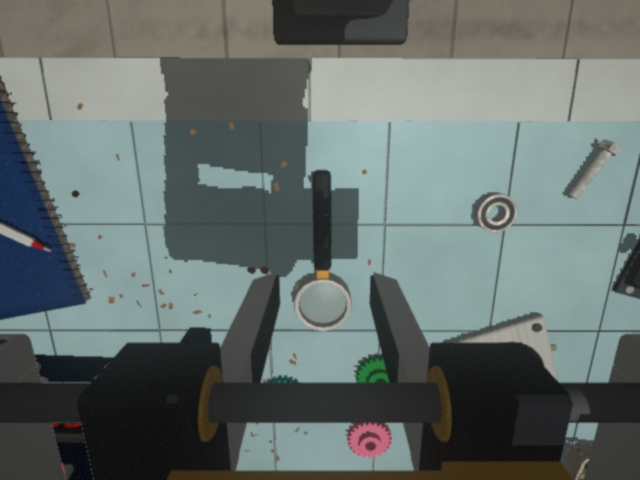

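The wrist picture shows the loupe straight ahead between the fingers, with handle ends at (321,171) and (323,270) and the lens middle at (322,302).

Run:
```python
from h import *
wp=np.load("wp.npy");P=(wp[:3],wp[3:])
print(ray("wrist",[(321,172),(323,269),(322,301),(322,301)],[20,20,20,10],P).round(1))
```

```text
[[422.5 -43.5  20. ]
 [509.6 -41.8  20. ]
 [541.4 -42.8  20. ]
 [546.4 -42.8  10. ]]
```

```bash
python3 -m inch '[{"gripper":0.5,"dx":0.0085,"dy":-0.0015,"dz":-0.035,"wx":0,"wy":0,"wz":0},{"gripper":0.5,"dx":0.0085,"dy":-0.0015,"dz":-0.07,"wx":0,"wy":0,"wz":0},{"gripper":0.5,"dx":0.0085,"dy":-0.0015,"dz":-0.105,"wx":0,"wy":0,"wz":0},{"gripper":0.5,"dx":0.0085,"dy":-0.0015,"dz":-0.135,"wx":0,"wy":0,"wz":0},{"gripper":0.5,"dx":0.0085,"dy":-0.0015,"dz":-0.142,"wx":0,"wy":0,"wz":0}]'
python3 -m inch '[{"gripper":0.5,"dx":0,"dy":0,"dz":-0.004,"wx":0,"wy":0,"wz":0},{"gripper":0.5,"dx":0,"dy":0,"dz":-0.008,"wx":0,"wy":0,"wz":0},{"gripper":0.5,"dx":0,"dy":0,"dz":-0.01,"wx":0,"wy":0,"wz":0},{"gripper":0.5,"dx":0,"dy":0,"dz":-0.01,"wx":0,"wy":0,"wz":0},{"gripper":0.5,"dx":0,"dy":0,"dz":-0.01,"wx":0,"wy":0,"wz":0}]'
```

```text
clock: 6.33
eef_pos: [472.7, -42.5, 9.5]
eef_rot: [3.141, -0.006, -3.141]
wrist_force: [-0.3, 0.3, -0.5]
finger_gap: 46.6
finger_force: 0.0
clock: 6.75
eef_pos: [475.3, -43.3, 4.5]
eef_rot: [-3.141, 0.002, -3.141]
wrist_force: [-0.4, -0.0, 0.1]
finger_gap: 47.3
finger_force: 0.0
```

```bash
python3 -m inch '[{"gripper":0.1,"dx":0,"dy":0,"dz":-0.001,"wx":0,"wy":0,"wz":0},{"gripper":0,"dx":0,"dy":0,"dz":-0.001,"wx":0,"wy":0,"wz":0},{"gripper":0,"dx":0,"dy":0,"dz":-0.001,"wx":0,"wy":0,"wz":0},{"gripper":0,"dx":0,"dy":0,"dz":-0.001,"wx":0,"wy":0,"wz":0},{"gripper":0,"dx":0,"dy":0,"dz":-0.001,"wx":0,"wy":0,"wz":0}]' 30
python3 -m inch '[{"gripper":0,"dx":0,"dy":0,"dz":0,"wx":0,"wy":0,"wz":0},{"gripper":0,"dx":0,"dy":0,"dz":0,"wx":0,"wy":0,"wz":0},{"gripper":0,"dx":0,"dy":0,"dz":0,"wx":0,"wy":0,"wz":0},{"gripper":0,"dx":0,"dy":0,"dz":0,"wx":0,"wy":0,"wz":0},{"gripper":0,"dx":0,"dy":0,"dz":0,"wx":0,"wy":0,"wz":0}]'
```

```text
clock: 7.17
eef_pos: [474.6, -43.2, 2.5]
eef_rot: [-3.142, 0.0, -3.141]
wrist_force: [-0.3, 0.1, -0.2]
finger_gap: 17.4
finger_force: 0.0
clock: 7.58
eef_pos: [474.6, -43.2, 2.5]
eef_rot: [-3.142, 0.0, -3.141]
wrist_force: [-1.0, -0.0, 3.4]
finger_gap: 15.6
finger_force: 30.0
```

```bash
python3 -m inch '[{"gripper":0,"dx":0,"dy":0,"dz":0.015,"wx":0,"wy":0,"wz":0},{"gripper":0,"dx":0,"dy":0,"dz":0.04,"wx":0,"wy":0,"wz":0},{"gripper":0,"dx":0,"dy":0,"dz":0.07,"wx":0,"wy":0,"wz":0},{"gripper":0,"dx":0,"dy":0,"dz":0.1,"wx":0,"wy":0,"wz":0},{"gripper":0,"dx":0,"dy":0,"dz":0.125,"wx":0,"wy":0,"wz":0}]'
python3 -m inch '[{"gripper":0,"dx":0.01,"dy":0.02,"dz":0,"wx":0,"wy":0,"wz":0},{"gripper":0,"dx":0.022,"dy":0.045,"dz":0,"wx":0,"wy":0,"wz":0},{"gripper":0,"dx":0.034,"dy":0.07,"dz":0,"wx":0,"wy":0,"wz":0},{"gripper":0,"dx":0.046,"dy":0.095,"dz":0,"wx":0,"wy":0,"wz":0},{"gripper":0,"dx":0.056,"dy":0.115,"dz":0,"wx":0,"wy":0,"wz":0}]'
python3 -m inch '[{"gripper":0,"dx":0.01,"dy":0.02,"dz":0,"wx":0,"wy":0,"wz":0},{"gripper":0,"dx":0.02,"dy":0.045,"dz":0,"wx":0,"wy":0,"wz":0},{"gripper":0,"dx":0.03,"dy":0.066,"dz":0,"wx":0,"wy":0,"wz":0},{"gripper":0,"dx":0.03,"dy":0.066,"dz":0,"wx":0,"wy":0,"wz":0},{"gripper":0,"dx":0.03,"dy":0.066,"dz":0,"wx":0,"wy":0,"wz":0}]'
python3 -m inch '[{"gripper":0,"dx":0,"dy":0,"dz":-0.004,"wx":0,"wy":0,"wz":0},{"gripper":0,"dx":0,"dy":0,"dz":-0.009,"wx":0,"wy":0,"wz":0},{"gripper":0,"dx":0,"dy":0,"dz":-0.014,"wx":0,"wy":0,"wz":0},{"gripper":0,"dx":0,"dy":0,"dz":-0.014,"wx":0,"wy":0,"wz":0},{"gripper":0,"dx":0,"dy":0,"dz":-0.014,"wx":0,"wy":0,"wz":0}]'
python3 - <<'E'
from h import *
s=manip.read_state();print(s["eef_pos"],s["eef_rot"],s["finger_force"])
w=manip.camera("wrist");cv2.imwrite("pics/w4.png",w);np.save("wp.npy",np.r_[s["eef_pos"],s["eef_rot"]])
b=manip.camera("scene");cv2.imwrite("pics/s4.png",b)
cv2.imwrite("pics/c6.png",np.hstack([cv2.resize(b[150:270,280:400],(400,400),interpolation=cv2.INTER_CUBIC),w[80:480,120:520]]))
E
```

```text
clock: 8.0
eef_pos: [474.6, -43.2, 129.2]
eef_rot: [-3.142, 0.001, -3.141]
wrist_force: [-0.3, 0.2, -1.8]
finger_gap: 15.9
finger_force: 30.0
clock: 8.42
eef_pos: [531.0, 73.5, 127.2]
eef_rot: [3.141, -0.0, -3.141]
wrist_force: [0.4, 0.5, -1.4]
finger_gap: 15.6
finger_force: 30.0
clock: 8.83
eef_pos: [560.4, 138.5, 126.7]
eef_rot: [-3.141, -0.001, -3.14]
wrist_force: [0.3, -0.9, -1.4]
finger_gap: 15.6
finger_force: 30.0
clock: 9.25
eef_pos: [560.4, 137.4, 113.1]
eef_rot: [-3.141, -0.001, 3.141]
wrist_force: [-1.1, 0.5, -0.6]
finger_gap: 16.0
finger_force: 30.0
[560.36860308 137.36029414 113.06239355] [-3.14145991e+00 -7.53693079e-04  3.14136678e+00] 29.994694590568542
```

View pics/c6.png

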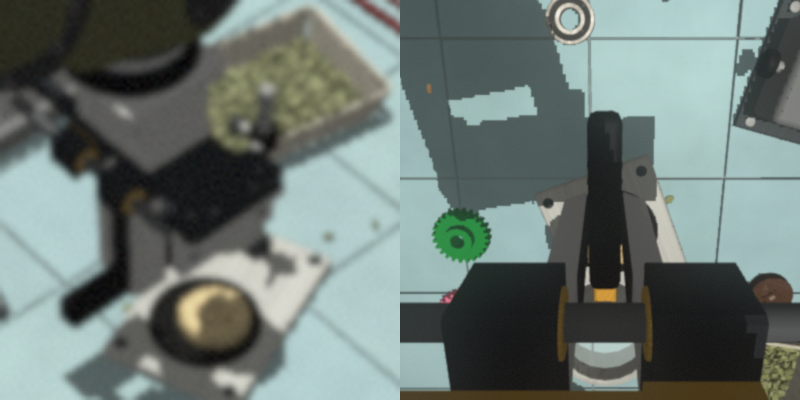

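Left (scene): the handle end at (70,305) sticks out of the gripper, with the gear and pad at (205,320). The collar and pointer are at about (240,130), untouched. Right (wrist): the handle runs straight along the fingers, with the lens ring visible at (605,365) beyond the carriage. I'll check this by projection.

Run:
```python
from h import *
wp=np.load("wp.npy");P=(wp[:3],wp[3:]);p=wp[:3]
c=lambda q:((q-[280,150])*400/120).round(0)
g=p+[0.9,0.5,7.5]; L=g+[70,0,0]
print("lens",L,"scene crop",c(proj("scene",L)),"ring pts",[c(proj("scene",L+np.array(d))) for d in([27,0,0],[-27,0,0],[0,27,0],[0,-27,0])])
print("tail",c(proj("scene",g-[54,0,0])),"gear",c(proj("scene",[631.5,138.5,27])))
o=lambda q:(q+[280,-80]).round(0)
print("wrist tail top",o(proj("wrist",g+[-54,0,10],P)),"neck",o(proj("wrist",g+[36,0,10],P)),"lens",o(proj("wrist",L,P)),o(proj("wrist",L+[27,0,10],P)))
```

```text
lens [631.26860308 137.86029414 120.56239355] scene crop [218. 211.] ring pts [array([250., 190.]), array([185., 233.]), array([189., 187.]), array([248., 236.])]
tail [ 62. 314.] gear [213. 306.]
wrist tail top [604. 115.] neck [605. 291.] lens [605. 332.] [605. 386.]
```

The projected handle ends (604,115) and (605,291) agree with the picture to about 3 px. The loupe is therefore level, with its lens at (631,138,120.5), over the gear at pointer height. I'm handing in.

```bash
python3 -c "
from cell import manip
s=manip.read_state();print(abs(s['qd']).max(),s['finger_force'],s['clock']);print(manip.sign_off())"
```

```text
0.005013723542989155 29.994733929634094 9.35
the job is handed in; nothing more can be done
None
```

I swung the lever to its stop and it sprang back. I then signed off with the loupe held level over the gear at about 120 mm, the pointer height I measured; the sign-off gave no verdict.

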